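# Index the filter wheel to the second filter

### The arm

A 6-joint arm with a two-finger parallel gripper is mounted at the origin on a cart in front of the work surface, level with it; the furniture and walls round the work are solid. World frame = base frame: x ahead of the robot, y to its left, z up, the work surface at z = 0. Lengths are in m, angles in rad, forces in N, time in s.
With the tool pointing down it reaches from about 0.4 to 0.825 m from the base axis. Payload 7 kg.
Tool frame: the origin (TCP) lies at the very end of the fingers, on their centre line; the grasp point (between the pads) lies 19 mm behind it; z points along the fingers, x is the direction in which the jaws open and shut, and the axes are right-handed (so a half turn about z gives the same grasp; the last joint's range is limited). The gripper opens to 88 mm and grips with 3 to 60 N. Pads are 19 mm wide; open, the fingers measure 130 mm over their backs; the gripper's body (78 mm by 193 mm) begins 47 mm behind the grasp point.
Start: joints at [-0.87, 0.359, 0.012, 0, -1.224, -0.288], TCP at [0.271, -0.618, 0.227] pointing down, gripper open.
Joint ranges: [-3.07, 3.07], [-1.43, 2.12], [-1.02, 1.25], [-3.03, 1.67], [-3.05, -0], [-3.03, 3.03]. Speed limits (rad/s): [2.39, 2.39, 3.01, 3.14, 3.14, 3.14].

### API

Orientations are given as a unit quaternion [w, x, y, z].
In Python, from plant import ctrl, cams gives the robot as it stands. The module is installed in compiled form; this text tells all that it offers.
- The arm moves only by the shell command python3 -m pendant 'ROWS' [OPENING] [FORCE]. ROWS is JSON, a list of rows, each an object with "delta_pos": the shift along the tool's x, y, z in units of 50 mm (1.0 is 50 mm), a list of three; "dr": the turn, a rotation vector about the tool's x, y, z in rad, a list of three. A call has 1 to 20 rows; each row is the pose to reach, as a shift and turn from the pose commanded when the call began, along the tool's axes at that moment; what a row does not reach only later rows make up. A row lasts 1/8 s, in which the tool goes at most 62.5 mm and 10.7 degrees, less where a joint would pass 70% of its speed; a pose out of reach is approached as far as the arm can. A call with a gripper value outside its range is refused whole. OPENING is the finger opening in mm, from 0 to 87.6, set as the call begins (- or left out, the last holds). The fingers move at their own pace and stop on an object; FORCE is the grip in N (left out, the last holds). Time passes only in rows, so rows that repeat a pose let the fingers close. It gives the time, the measured TCP pose, the force and the opening at its end, in the units of the state.
- ctrl.get_obs(): the state, without advancing time (a new reading comes with each control period).
- cams.snapshot(name): name is "scene" or "top" or "wrist"; returns a dict with "color" (480x640x3 uint8, red, green, blue), "camera_matrix" (3x3 intrinsics, pixels), "R" (3x3) and "t" (3): a world point X has camera coordinates R X + t; the wrist camera has in their place "tool_from_camera" (4x4, takes a point from camera to tool coordinates, whose origin is the TCP and whose axes are the tool frame's). Camera axes: x right, y down, z forward; pixel columns grow to the right and rows downward; lengths in m; the calibration is good to about 2 mm. A picture is of the moment at which its call begins: read the wrist's pose just before it. There is no depth.
- ctrl.hand_in(): hands the job in, once; it reports no verdict.
The state is a dict: "clock": time; "q": joint angles; "joint_velocities": joint speeds; "joint_torque": joint torques, N m; "position": TCP position; "orientation": TCP orientation; "ft_force": force on the tool from outside, world axes, zero at the start; "ft_torque": the same for the moment, N m; "gripper_width": finger opening in m.
Only numpy, scipy, OpenCV 4.12 (cv2) and the standard library are available. Lean on these libraries where they do the work, as an engineer would, in place of code of your own. Each camera call takes 0.05 s, during which the arm holds its last target. There are 200 camera calls.

### The job

Set the filter wheel to its second filter: counting clockwise as seen from above, starting after the blank station, the second filter must end up under the fixed sight ring. The bar knob turns the wheel, either way round; go one click at a time, pausing a moment in each notch, and let go with the wheel seated in its notch. Leave the loupe, the vacuum pen and the spacer block where they are.

Things in the scene. Friction and masses are not known exactly. Their poses are not given: they have to be found in the camera images.
- filter_base: Fixed aluminium base plate of the filter wheel, 150 x 120 x 10 mm, screwed down. Origin on the worktop, on the wheel's vertical axis. Its -x axis points from the wheel axis to the sight, its +y axis to the spring plunger block (30 mm high). Highest part outside the knob: the sight ring, 47 mm above the worktop, on a post 70 mm from the axis.
- wheel (a joint): Angle of the wheel on its vertical axis in rad, growing counterclockwise seen from above, without stops. 0 (or any whole turn) = filter 2 under the sight. Spring plunger notches every 60 degrees (1.047 rad), at all whole multiples of 1.047 rad; once well past half way (35 degrees or more) it snaps on to the next notch by itself. About 0.3 N m is needed to leave a notch. It starts two or three clicks from filter 2, now and then left hanging between two notches.
- knob (a point): Point on the wheel axis at the height to grip the bar knob, 72 mm above the worktop. The black bar on top of the wheel is 40 mm long, 14 mm wide, runs from 46 to 88 mm above the worktop, on a round skirt of 42 mm diameter (top 48 mm above the worktop); grip it across its 14 mm. The point's x axis lies along the bar; the bar points along the line from filter 2 through the axis to filter 5. All round it is clear down to 48 mm above the worktop.
- sight (a point): Centre of the fixed grey sight ring (30 mm outside diameter) that hangs over the rim of the wheel, 40 mm from the wheel axis, 47 mm above the worktop.
- blank (a point): Blank station of the wheel: no opening, closed by a round steel cap 24 mm across with two pin holes. Point on the wheel's top face (40 mm above the worktop), 40 mm from the axis. The wheel is an aluminium disc of 112 mm diameter, 8 mm thick, with six stations 60 degrees apart.
- filter_1 (a point): Filter 1, a 21 mm round window of grey glass, next after the blank going clockwise seen from above. Centre, on the wheel's top face, 40 mm from the axis.
- filter_2 (a point): Filter 2, the one wanted, looks like filter 1; next after filter 1 going clockwise. Centre, on the wheel's top face, 40 mm from the axis.
- filter_3 (a point): Filter 3, looks like filter 1; next after filter 2 going clockwise. Filters 4 and 5 follow, then the blank. Centre, on the wheel's top face, 40 mm from the axis.
- loupe: Bystander: black stand magnifier, 37 mm diameter, 40 mm high, loose. Origin under its centre. Behind it stands a tall fixed machine (0.45 m high) from 0.65 m ahead of the robot, between 0 and 0.26 m to its left: swing round in front of it.
- vacuum_pen: Bystander: slim white vacuum pen lying flat, 12 x 143 x 14 mm, loose. Origin under its middle, y axis along it.
- spacer_block: Bystander: small grey metal block, 20 x 50 x 25 mm, loose. Origin under its centre.

How it is judged:
On the way:
1. the wheel rests in the notch one click before the wanted one, with filter 1 or filter 3 under the sight (5 mm) (horizontal distance between any of filter_1, filter_3 and sight below 0.005 m and velocity of joint wheel between -0.2 and 0.2 rad/s), for 0.3 s.
At the end, for the whole second after the job is handed in: Filter 2 is centred under the sight ring within 4 mm, the wheel at rest in its notch and released (horizontal distance between filter_2 and sight below 0.004 m and velocity of joint wheel between -0.05 and 0.05 rad/s); the robot touches nothing.
It fails at once if the loupe, vacuum pen or spacer block is shifted by more than 20 mm (distance of any of loupe, vacuum_pen, spacer_block from where it was at the start of the episode above 0.02 m).
It also fails if it takes over 64 s, if anything falls off the work surface, if the arm or the gripper's body presses on something with over 40 N, if the wrist force passes 120 N, or if a joint passes its speed limit or range.

## Working session

There is one attempt and no reset: what is moved stays moved. The work goes in short steps, Python scripts to look and compute and a shell command to move; the robot and the scene stay as the last step left them, time stands still between calls to the robot, and variables do not carry over. Pictures are saved under pics/ and viewed, about 8 in all and at most 12, crops included, and the job is handed in when it is done.

```bash
mkdir -p pics
cat > h.py <<'E'
import numpy as np, cv2, pickle
from plant import ctrl, cams
from scipy.spatial.transform import Rotation as Ro
def snap(n,f):
    o=ctrl.get_obs(); s=cams.snapshot(n); 
    if n=="wrist":
        T=np.eye(4); q=o["orientation"]; T[:3,:3]=Ro.from_quat([q[1],q[2],q[3],q[0]]).as_matrix(); T[:3,3]=o["position"]
        C=T@np.array(s["tool_from_camera"]); s["R"]=C[:3,:3].T; s["t"]=-C[:3,:3].T@C[:3,3]
    cv2.imwrite(f"pics/{f}.png",s["color"][:,:,::-1]); pickle.dump(s,open(f"pics/{f}.pkl","wb")); return s
def ray(s,u,v,z):
    R=np.array(s["R"]);c=-R.T@np.array(s["t"]); d=R.T@np.linalg.solve(np.array(s["camera_matrix"]),[u,v,1.])
    return c+d*(z-c[2])/d[2]
def load(f): return pickle.load(open(f"pics/{f}.pkl","rb"))
E
python3 - <<'E'
from h import *
a=snap("top","top0"); b=snap("scene","scene0")
for s in(a,b): print(-np.array(s["R"]).T@np.array(s["t"]),np.array(s["camera_matrix"])[0,0])
print(ctrl.get_obs())
E
```

```text
[0.35660327 0.28903066 0.91803248] 467.57890930199767
[0.02372466 0.65691797 0.62514724] 465.36025900429667
{'clock': 0.1, 'q': array([-8.69923201e-01,  3.59355285e-01,  1.11534236e-02, -2.97600198e-04,
       -1.22411993e+00, -2.88129264e-01]), 'joint_velocities': array([ 0.00158711, -0.00346725,  0.00205155,  0.00175997, -0.00186353,
        0.00109266]), 'joint_torque': array([-1.54859819e-03, -5.84162307e+01,  2.93747646e+01,  7.01549158e+00,
        1.01509859e-02, -7.19236323e-05]), 'position': array([ 0.27056988, -0.6179164 ,  0.22569376]), 'orientation': array([-6.90560421e-04,  5.47251398e-01,  8.36967924e-01,  3.52791545e-04]), 'ft_force': array([-0.69080541,  0.48146109, -0.1980352 ]), 'ft_torque': array([-0.00289496, -0.04422065, -0.08927615]), 'gripper_width': 0.08782372406413907}
```

View pics/top0.png

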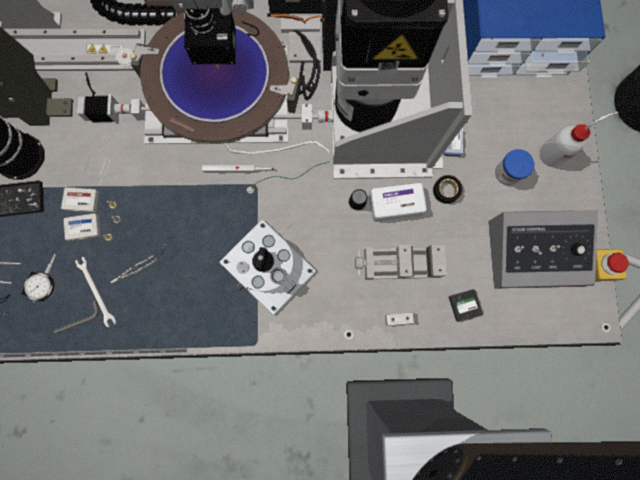

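View pics/scene0.png

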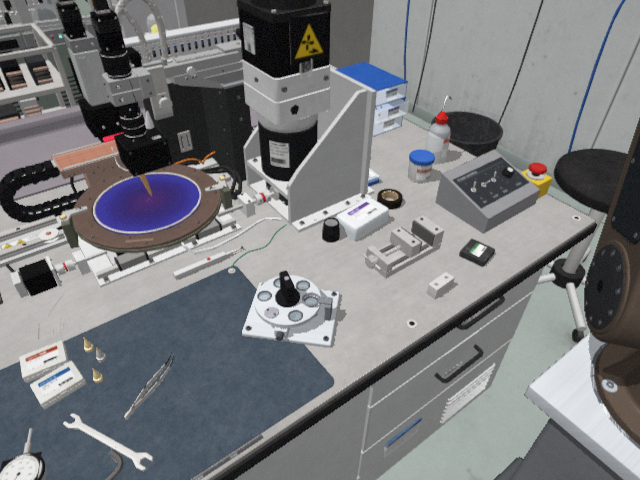

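The top view shows the wheel near (268,267) and the scene view shows it near (288,303). I'll crop both, enlarged.

Run:
```python
from h import *
a=load("top0");b=load("scene0")
c=cv2.resize(a["color"][210:320,212:322],None,fx=5,fy=5,interpolation=2)[:,:,::-1]
d=cv2.resize(b["color"][255:365,237:347],None,fx=5,fy=5,interpolation=2)[:,:,::-1]
cv2.imwrite("pics/crop0.png",cv2.resize(np.hstack([c,d]),(800,400)))
print(ray(a,268,267,.04),ray(b,287,303,.04))
print("corners",[ray(a,*p,.01).round(3) for p in((263,221),(317,271),(273,316),(220,262))])
```

```text
[0.46915896 0.37137003 0.04      ] [0.4723068  0.38629638 0.04      ]
corners [array([0.565, 0.384, 0.01 ]), array([0.463, 0.279, 0.01 ]), array([0.378, 0.365, 0.01 ]), array([0.485, 0.467, 0.01 ])]
```

View pics/crop0.png

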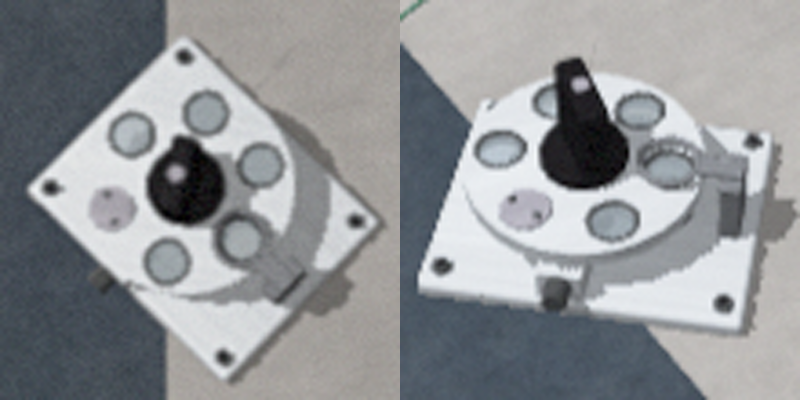

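The top crop shows the blank at (112,208). Clockwise from it come F1 (132,133), F2 (206,112), F3 (262,165), F4 (240,240, under the sight) and F5 (167,262). So filter 2 is two clicks clockwise away.

Run:
```python
from h import *
a=load("top0");b=load("scene0")
P=[(112,208),(132,133),(206,112),(262,165),(240,240),(167,262)]
Q=[(525,208),(499,149),(552,101),(639,110),(672,167),(612,221)]
for s,L,x0,u0,v0 in((a,P,0,212,210),(b,Q,400,237,255)):
    W=np.array([ray(s,u0+(u-x0)*110/400-.4,v0+v*110/400-.4,.04)[:2] for u,v in L]); c=W.mean(0); d=W-c
    print(c.round(4),np.linalg.norm(d,axis=1).round(4),np.degrees(np.arctan2(d[:,1],d[:,0])).round(1))
W=np.array([ray(a,*p,.01)[:2] for p in((263,221),(317,271),(273,316),(220,262))]);print(W.mean(0))
o=ctrl.get_obs();q=o["orientation"];print(Ro.from_quat([q[1],q[2],q[3],q[0]]).as_matrix().round(4))
```

```text
[0.4811 0.3809] [0.0398 0.0402 0.0403 0.0405 0.0396 0.0404] [ 105.2   44.5  -14.7  -75.2 -136.2  165.5]
[0.4815 0.3803] [0.0391 0.0399 0.0404 0.0399 0.0415 0.0404] [ 104.8   46.1  -11.5  -75.  -133.3  165.2]
[0.47279495 0.37368935]
[[-4.010e-01  9.161e-01 -8.000e-04]
 [ 9.161e-01  4.010e-01  1.300e-03]
 [ 1.500e-03 -2.000e-04 -1.000e+00]]
```

Run:
```python
from h import *
W=np.array([[.271,-.618],[.36,-.42],[.44,-.22],[.46,0],[.46,.2],[.481,.3805]])
s=np.r_[0,np.cumsum(np.linalg.norm(np.diff(W,axis=0),axis=1))]
t=np.linspace(0,s[-1],20)[1:]
p=np.c_[np.interp(t,s,W[:,0]),np.interp(t,s,W[:,1])]-W[0]
print(s[-1]/19)
M=np.array([[-.401,.916],[.916,.401]])
for d,k in zip(p@M.T/.05,t/s[-1]): print(d.round(1),(-2.475*k).round(2))
print(cams.snapshot("wrist")["tool_from_camera"])
```

```text
0.05447969719069249
[0.7 0.8] -0.13
[1.5 1.6] -0.26
[2.2 2.4] -0.39
[2.9 3.2] -0.52
[3.7 4. ] -0.65
[4.5 4.8] -0.78
[5.2 5.6] -0.91
[6.  6.3] -1.04
[6.9 6.8] -1.17
[7.9 7.4] -1.3
[8.9 7.9] -1.43
[9.8 8.4] -1.56
[10.8  8.9] -1.69
[11.8  9.3] -1.82
[12.8  9.7] -1.95
[13.8 10.2] -2.08
[14.7 10.8] -2.21
[15.7 11.3] -2.34
[16.6 11.9] -2.48
[[ 9.99999771e-01 -6.29055309e-04  2.50347751e-04  2.79653874e-04]
 [ 5.35347054e-04  9.61038627e-01  2.76413586e-01 -7.42650008e-02]
 [-4.14473293e-04 -2.76413388e-01  9.61038744e-01 -1.57280923e-01]
 [ 0.00000000e+00  0.00000000e+00  0.00000000e+00  1.00000000e+00]]
```

```bash
python3 -m pendant '[{"delta_pos":[0.7,0.8,0],"dr":[0,0,-0.13]},{"delta_pos":[1.5,1.6,0],"dr":[0,0,-0.26]},{"delta_pos":[2.2,2.4,0],"dr":[0,0,-0.39]},{"delta_pos":[2.9,3.2,0],"dr":[0,0,-0.52]},{"delta_pos":[3.7,4.0,0],"dr":[0,0,-0.65]},{"delta_pos":[4.5,4.8,0],"dr":[0,0,-0.78]},{"delta_pos":[5.2,5.6,0],"dr":[0,0,-0.91]},{"delta_pos":[6.0,6.3,0],"dr":[0,0,-1.04]},{"delta_pos":[6.9,6.8,0],"dr":[0,0,-1.17]},{"delta_pos":[7.9,7.4,0],"dr":[0,0,-1.3]},{"delta_pos":[8.9,7.9,0],"dr":[0,0,-1.43]},{"delta_pos":[9.8,8.4,0],"dr":[0,0,-1.56]},{"delta_pos":[10.8,8.9,0],"dr":[0,0,-1.69]},{"delta_pos":[11.8,9.3,0],"dr":[0,0,-1.82]},{"delta_pos":[12.8,9.7,0],"dr":[0,0,-1.95]},{"delta_pos":[13.8,10.2,0],"dr":[0,0,-2.08]},{"delta_pos":[14.7,10.8,0],"dr":[0,0,-2.21]},{"delta_pos":[15.7,11.3,0],"dr":[0,0,-2.34]},{"delta_pos":[16.6,11.9,0],"dr":[0,0,-2.475]},{"delta_pos":[16.6,11.9,0],"dr":[0,0,-2.475]}]' 60; python3 -m pendant '[{"delta_pos":[0,0,0],"dr":[0,0,0]},{"delta_pos":[0,0,0],"dr":[0,0,0]},{"delta_pos":[0,0,0],"dr":[0,0,0]}]'
python3 - <<'E'
from h import *
snap("wrist","w1");o=ctrl.get_obs();print(o["q"].round(3),o["position"])
E
```

```text
clock: 2.65
position: [0.4827, 0.3837, 0.2249]
orientation: [-0.001, -0.614, 0.79, -0.0]
ft_force: [1.0, -0.6, -0.2]
gripper_width: 0.0602
clock: 3.02
position: [0.4829, 0.3798, 0.2272]
orientation: [0.0, -0.611, 0.791, 0.0]
ft_force: [0.2, -0.3, 1.4]
gripper_width: 0.06
[ 0.984  0.259 -0.128  0.    -1.183  0.332] [0.48294115 0.37995288 0.22711379]
```

View pics/w1.png

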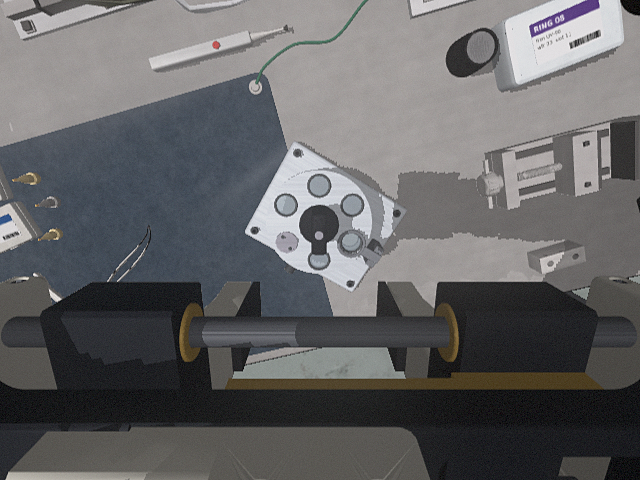

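The wrist view shows the wheel at about (319,223), with the blank at (287,241), F2 at (319,185), F4 at (351,241) under the sight, and F5 at (319,262). I'll fit the axis from the stations.

Run:
```python
from h import *
s=load("w1")
W=np.array([ray(s,u,v,.04)[:2] for u,v in((287,241),(286,205),(319,185),(352,205),(351,241),(319,262))]);c=W.mean(0);d=W-c
print(c,np.linalg.norm(d,axis=1).round(4),np.degrees(np.arctan2(d[:,1],d[:,0])).round(1))
K=[ray(s,u,v,.088)[:2] for u,v in((319,253),(319,233))];print(K)
q=ctrl.get_obs()["orientation"];R=Ro.from_quat([q[1],q[2],q[3],q[0]]).as_matrix();print(R.round(3),np.degrees(np.arctan2(R[1,0],R[0,0])))
p=ctrl.get_obs()["position"]
for g in (c,[.481,.3805]): print(R.T@np.array([g[0]-p[0],g[1]-p[1],0])/.05)
```

```text
[0.48093377 0.38063183] [0.0392 0.0397 0.0406 0.0397 0.0392 0.0427] [ 104.2   45.2  -14.6  -74.4 -133.5  165.4]
[array([0.46432284, 0.38497089]), array([0.48292319, 0.38011979])]
[[-0.252 -0.968  0.   ]
 [-0.968  0.252  0.001]
 [-0.001 -0.    -1.   ]] -104.59900811181788
[-3.02109895e-03  4.22739780e-02 -8.64675871e-06]
[-8.03602178e-04  4.03275281e-02 -9.79904872e-06]
```

```bash
python3 -m pendant '[{"delta_pos":[0,0.04,0.8],"dr":[0,0,0]},{"delta_pos":[0,0.04,1.6],"dr":[0,0,0]},{"delta_pos":[0,0.04,2.2],"dr":[0,0,0]},{"delta_pos":[0,0.04,2.7],"dr":[0,0,0]},{"delta_pos":[0,0.04,3.1],"dr":[0,0,0]},{"delta_pos":[0,0.04,3.44],"dr":[0,0,0]},{"delta_pos":[0,0.04,3.44],"dr":[0,0,0]},{"delta_pos":[0,0.04,3.44],"dr":[0,0,0]},{"delta_pos":[0,0.04,3.44],"dr":[0,0,0]}]' 60 && python3 -m pendant '[{"delta_pos":[0,0,0],"dr":[0,0,0]},{"delta_pos":[0,0,0],"dr":[0,0,0]},{"delta_pos":[0,0,0],"dr":[0,0,0]},{"delta_pos":[0,0,0],"dr":[0,0,0]},{"delta_pos":[0,0,0],"dr":[0,0,0]},{"delta_pos":[0,0,0],"dr":[0,0,0]},{"delta_pos":[0,0,0],"dr":[0,0,0]},{"delta_pos":[0,0,0],"dr":[0,0,0]}]' 5 50
```

```text
clock: 4.2
position: [0.4813, 0.3817, 0.0556]
orientation: [0.001, -0.612, 0.791, 0.0]
ft_force: [-1.1, 0.8, 1.0]
gripper_width: 0.0598
clock: 5.2
position: [0.4807, 0.3806, 0.0545]
orientation: [-0.0, -0.612, 0.791, -0.0]
ft_force: [-0.8, -4.5, 1.9]
gripper_width: 0.0135
```

Gripped at about 14 mm with low side force. First click, clockwise from above, which is +z about the tool.

```bash
python3 -m pendant '[{"delta_pos":[0,0,0],"dr":[0,0,0.1]},{"delta_pos":[0,0,0],"dr":[0,0,0.2]},{"delta_pos":[0,0,0],"dr":[0,0,0.3]},{"delta_pos":[0,0,0],"dr":[0,0,0.4]},{"delta_pos":[0,0,0],"dr":[0,0,0.5]},{"delta_pos":[0,0,0],"dr":[0,0,0.6]},{"delta_pos":[0,0,0],"dr":[0,0,0.7]},{"delta_pos":[0,0,0],"dr":[0,0,0.8]},{"delta_pos":[0,0,0],"dr":[0,0,0.9]},{"delta_pos":[0,0,0],"dr":[0,0,0.98]},{"delta_pos":[0,0,0],"dr":[0,0,1.047]},{"delta_pos":[0,0,0],"dr":[0,0,1.047]},{"delta_pos":[0,0,0],"dr":[0,0,1.047]},{"delta_pos":[0,0,0],"dr":[0,0,1.047]},{"delta_pos":[0,0,0],"dr":[0,0,1.047]},{"delta_pos":[0,0,0],"dr":[0,0,1.047]},{"delta_pos":[0,0,0],"dr":[0,0,1.047]},{"delta_pos":[0,0,0],"dr":[0,0,1.047]}]'
python3 - <<'E'
from h import *
s=snap("top","top1");o=ctrl.get_obs();print(o["ft_torque"],o["joint_velocities"].round(3),o["q"].round(2))
w=snap("wrist","w2")
c=cv2.resize(s["color"][210:320,212:322],(400,400),interpolation=2)
cv2.imwrite("pics/crop1.png",np.hstack([c,cv2.resize(w["color"][:400,120:520],(400,400))])[:,:,::-1])
E
```

```text
clock: 7.45
position: [0.4809, 0.3809, 0.0545]
orientation: [-0.0, -0.135, 0.991, -0.0]
ft_force: [0.8, -4.6, 2.0]
gripper_width: 0.0139
[-1.82375586 -0.29428112 -0.11907906] [ 0.     0.001 -0.     0.    -0.002  0.001] [ 0.99  0.42 -0.33  0.   -0.82 -0.72]
```

View pics/crop1.png

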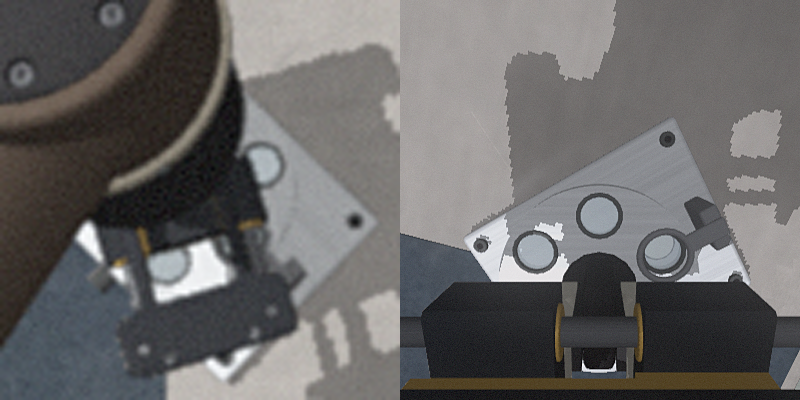

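The wheel followed. In the wrist half, F2 is on the bar line at (600,215) and F3 is in the sight ring at (663,252). The yaw moment is small, so it sits in the notch. Second click, then let go and rise.

```bash
python3 -m pendant '[{"delta_pos":[0,0,0],"dr":[0,0,0.1]},{"delta_pos":[0,0,0],"dr":[0,0,0.2]},{"delta_pos":[0,0,0],"dr":[0,0,0.3]},{"delta_pos":[0,0,0],"dr":[0,0,0.4]},{"delta_pos":[0,0,0],"dr":[0,0,0.5]},{"delta_pos":[0,0,0],"dr":[0,0,0.6]},{"delta_pos":[0,0,0],"dr":[0,0,0.7]},{"delta_pos":[0,0,0],"dr":[0,0,0.8]},{"delta_pos":[0,0,0],"dr":[0,0,0.9]},{"delta_pos":[0,0,0],"dr":[0,0,0.98]},{"delta_pos":[0,0,0],"dr":[0,0,1.047]},{"delta_pos":[0,0,0],"dr":[0,0,1.047]},{"delta_pos":[0,0,0],"dr":[0,0,1.047]},{"delta_pos":[0,0,0],"dr":[0,0,1.047]},{"delta_pos":[0,0,0],"dr":[0,0,1.047]},{"delta_pos":[0,0,0],"dr":[0,0,1.047]}]' && python3 -c "
from plant import ctrl;o=ctrl.get_obs();print(o['ft_torque'],o['q'])" && python3 -m pendant '[{"delta_pos":[0,0,0],"dr":[0,0,0]},{"delta_pos":[0,0,0],"dr":[0,0,0]},{"delta_pos":[0,0,0],"dr":[0,0,0]},{"delta_pos":[0,0,0],"dr":[0,0,0]},{"delta_pos":[0,0,0],"dr":[0,0,0]},{"delta_pos":[0,0,0],"dr":[0,0,0]}]' 50
```

```text
clock: 9.55
position: [0.4813, 0.3808, 0.0545]
orientation: [0.0, 0.378, 0.926, -0.0]
ft_force: [3.7, -6.0, 1.4]
gripper_width: 0.0133
[-1.94822305 -1.09693219 -0.0711784 ] [ 9.87576468e-01  4.17526858e-01 -3.33297552e-01  7.17516622e-04
 -8.20224934e-01 -1.76422823e+00]
clock: 10.3
position: [0.4809, 0.3813, 0.0546]
orientation: [-0.0, 0.379, 0.925, 0.0]
ft_force: [-0.9, -0.1, 0.5]
gripper_width: 0.0502
```

```bash
python3 -m pendant '[{"delta_pos":[0,0,-0.4],"dr":[0,0,0]},{"delta_pos":[0,0,-1],"dr":[0,0,0]},{"delta_pos":[0,0,-1.8],"dr":[0,0,0]},{"delta_pos":[0,0,-2.6],"dr":[0,0,0]},{"delta_pos":[0,0,-3],"dr":[0,0,0]},{"delta_pos":[0,0,-3],"dr":[0,0,0]},{"delta_pos":[0,0,-3],"dr":[0,0,0]},{"delta_pos":[0,0,-3],"dr":[0,0,0]}]'
python3 - <<'E'
from h import *
w=snap("wrist","w3")
cv2.imwrite("pics/crop3.png",cv2.resize(w["color"][120:300,220:420],None,fx=3,fy=3,interpolation=2)[:,:,::-1])
E
```

```text
clock: 11.3
position: [0.4805, 0.3807, 0.2033]
orientation: [-0.0, 0.379, 0.925, -0.001]
ft_force: [-1.0, -0.4, -0.6]
gripper_width: 0.0503
```

View pics/crop3.png

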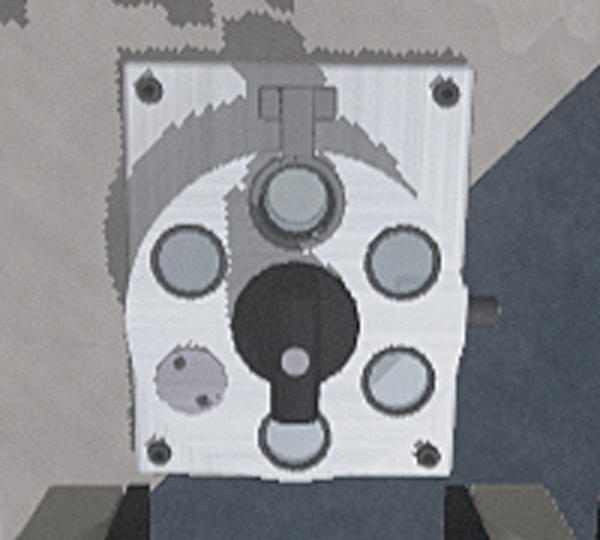

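The crop shows the blank at (190,380), F1 at (188,260) and F2 at (296,197), centred in the sight ring. The gripper is clear, so I'm handing in.

```bash
python3 -c "
from plant import ctrl;print(ctrl.hand_in())"
```

```text
the job is handed in; nothing more can be done
None
```

Filter 2 is now under the sight ring, and the job was handed in at about 11.4 s of the 64 s allowed.

- **Start:** filter 4 was under the sight, so filter 2 was two clicks away, clockwise seen from above. The top, scene and wrist views agreed on the wheel axis to about 1 mm, at (0.481, 0.3805).
- **Moves:** I gripped the bar knob across its 14 mm and turned it 60° clockwise. With the wheel paused in that notch, the wrist picture showed filter 3 in the sight ring. I then turned it another 60°, let go and rose about 150 mm.
- **Last checks:** the final wrist picture, judged by eye, showed filter 2 centred in the ring, the bar in line with the sight post and the gripper clear. Wrist force was about 1 N. I did not measure the remaining offset in mm.
- **Disagreement:** the base plate's rough corner average fell about 1 cm from the station-based axis. I used it only for the sight direction, where it agreed.
- **Not checked:** I took no final picture of the loupe, vacuum pen and spacer block; the tool's path was planned well above them and nothing in the moves suggested contact.

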